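Open the latched stock case and pack the knife

TASK

Open the navy stock case by pulling up its recessed orange paddle until the latch trips, and swing the lid back fully open so that it stays there. Then take out the wooden-handled carving knife and lay it flat on the bottom of the open cardboard order tray; set it down rather than dropping it, and do not disturb the marker, tape roll or small carton.

Things in the scene. Friction and masses are not known exactly. Their poses are not given: they have to be found in the camera images.
- case: Navy stock case fixed to the bench, 210 (x) x 270 (y) x 85 mm high, closed by a 34 mm thick lid (119.5 mm to the lid's top); walls 6 mm; inside, a firm dark foam bed lies 30 mm above the bench. Origin: centre of its underside; x points from its front (robot's side) to its hinged rear, z up.
- lid (a joint): Angle of the lid about the hinge along the case's far top rim: 0 shut, grows as the front edge rises, stop at 1.7 rad (just past upright). A stiff hinge (friction 0.8 N m): the 0.5 kg lid stays at any angle where it is left. Locked at 0 by a latch until the paddle is raised.
- lid_hinge (a point): Point on the lid's hinge axis at the middle of its width, on the case's top rim (85.5 mm above the bench), 105 mm behind the case's centre. The axis runs along the case's y.
- lid_front (a point): Middle of the lid's front lower edge, 210 mm from the hinge axis; moves with the lid. When shut it lies on the front rim. The steel latch bolt hangs 17 mm below the lid's underside near the middle of this edge (within 25 mm to either side); a steel catch 50 mm long juts 14 mm inwards from the middle of the case's front wall, just below the rim.
- paddle (a joint): Angle of the orange paddle in the lid: 0 lying flush, grows as its front edge is pulled up, stop at 0.85 rad. Sprung back to 0 (about 2 N at the lip at rest, 4 N at the stop). The latch lets go at about 0.36 rad.
- paddle_lip (a point): Centre of the thick front lip of the orange paddle, the part to hold: a bar 44 mm long (along the case's y) x 14 x 14 mm, top flush with the lid's top at rest, 160 mm in front of the lid's hinge axis, 55 mm in front of the paddle's pin. Held by its two ends from above, it can pivot between the fingers.
- paddle_pin (a point): Middle of the pin (along the case's y) about which the paddle turns: 105 mm in front of the lid's hinge axis and 27 mm above the lid's underside; moves with the lid. The paddle lies in a dish 132 mm wide (y) sunk in the lid, its floor 23 mm below the lip's centre: 44 mm of free room at each end of the lip, 21 mm in front of it.
- knife_center (a point): Centre of the capped carving knife lying on the foam bed in the case, roughly from front to back: a square-section bar 140 mm long (x) and 26 mm wide and high (y, z), pale wooden handle and a black cap (22 mm wide and high) over the last 50 mm at the +x end; 90 g, more or less.
- tray: Open cardboard tray fixed to the bench, white outside and brown inside: 230 (x) x 150 (y) x 36 mm high outside, 224 x 144 mm inside, floor 3 mm thick. Origin: centre of its underside.
- marker: Orange marker with black cap lying on the bench in front of the case, 130 mm long, 20 mm wide, 18 mm high. Bystander: leave it. Origin at its underside, x along it.
- tape: Roll of brown tape lying flat on the bench behind the tray, 96 mm across, 48 mm high. Bystander: leave it. Origin: centre of its underside.
- carton: Small brown carton standing on the bench in front of the tray, 90 x 70 x 60 mm high. Bystander: leave it. Origin: centre of its underside.

How it is judged:
By the outcome, as a careful person would: the job done as asked, in the order asked, and still so for the second after the job is handed in, with the robot touching nothing.
It also fails if it takes over 67 s, if anything falls off the work surface, if the arm or the gripper's body presses on something with over 40 N, if the wrist force passes 120 N, or if a joint passes its speed limit or range.

ROBOT

A 6-joint arm with a two-finger parallel gripper is mounted at the origin on the work surface. World frame = base frame: x ahead of the robot, y to its left, z up, the work surface at z = 0. Lengths are in m, angles in degrees, forces in N, time in s.
With the tool pointing down it reaches from about 0.275 to 0.725 m from the base axis. Payload 5.6 kg.
Tool frame: the origin (TCP) lies at the very end of the fingers, on their centre line; the grasp point (between the pads) lies 19 mm behind it; z points along the fingers, y is the line along which they close (so a half turn about z gives the same grasp; the last joint's range is limited). The gripper opens to 85 mm and grips with 20 to 120 N. Pads are 22 mm wide; open, the fingers measure 114 mm over their backs; the gripper's body (76 mm by 85 mm) begins 54 mm behind the grasp point. The pads swing forward as they close: fully open they stand 13 mm farther back than shut.
Start: joints at [90.848, 14.616, 6.199, 0, -81.583, -16.306], TCP at [0.147, 0.53, 0.231] pointing down, gripper open.
Joint ranges: [-168.99, 168.99], [-69.2, 112.95], [-62.41, 85.93], [-164.36, 98.24], [-168.68, -3.75], [-174.98, 174.98]. Speed limits (degrees/s): [147.25, 147.25, 180, 180, 180, 180].

INTERFACE

Orientations are given as [roll, pitch, yaw] about the fixed x, y, z axes, in that order (R = Rz(yaw) Ry(pitch) Rx(roll)).
In Python, from bench import status, optics, robot gives the robot as it stands.
- The arm moves only by the tool servo_tool, never from a script. Its argument "moves" is a list of rows, each an object with "jaw": the closure, from -1 (fully open) to 1 (shut); "xyz": the shift along the tool's x, y, z in mm, a list of three; "rotation": the turn, a rotation vector about the tool's x, y, z in degrees, a list of three. In form: [{"jaw": jaw, "xyz": [tx, ty, tz], "rotation": [wx, wy, wz]}, ...]. A call has 1 to 5 rows; each row shifts and turns the commanded pose from where the row before left it, along the tool's axes as they then stand; what a row does not reach is not made up. A row lasts 1/8 s, in which the tool goes at most 62.5 mm and 10.7 degrees, less where a joint would pass 70% of its speed; a pose out of reach is approached as far as the arm can. A call with a gripper value outside its range is refused whole. The fingers move at their own pace and stop on an object; "squeeze" is the grip in N (left out, the last holds). Time passes only in rows, so rows that do not move let the fingers close. It gives the time, the measured TCP pose, the force, the opening and the grip force at its end, in the units of the state.
- status.get_state(): the state, without advancing time (a new reading comes with each control period).
- optics.get_image(name): name is "scene" or "top" or "wrist"; returns (picture, depth): 400x640x3 uint8, blue, green, red; 400x640 float32, m along the optical axis (not along the pixel's ray), 0 where there is no reading.
- optics.calibration(name): a dict with "fx", "fy", "cx", "cy" (pixels), "k1" (the pictures are not rectified: a ray, as slopes to the right and down, at radius r is drawn at 1 + k1 r^2 times it, then the intrinsics apply), "world_from_camera" (4x4, takes a point from camera to world coordinates). Camera axes: x right, y down, z forward; pixel columns grow to the right and rows downward; lengths in m; the calibration is good to about 2 mm. A picture is of the moment at which its call begins: read the wrist's pose just before it. calibration takes no time and is no camera call; for the wrist camera it gives the pose at the moment of the call.
- robot.sign_off(): hands the job in; it is judged then, once.
The state is a dict: "time_s": time; "joints": joint angles; "dq": joint speeds; "effort": joint torques, N m; "tcp_pos": TCP position; "eef_rot": TCP orientation; "force": force on the tool from outside, world axes, zero at the start; "ft_torque": the same for the moment, N m; "grip_width": finger opening in m; "grasp_force": force on a finger pad.
Only numpy, scipy, OpenCV 4.12 (cv2) and the standard library are available. Lean on these libraries where they do the work, as an engineer would, in place of code of your own. Each camera call takes 0.05 s, during which the arm holds its last target. There are 200 camera calls.

## Working session

There is one attempt and no reset: what is moved stays moved. The work goes in short steps, Python scripts to look and compute and a tool call to move; the robot and the scene stay as the last step left them, time stands still between calls to the robot, and variables do not carry over. Pictures are saved under pics/ and viewed, at most 10 in all, crops included, and the job is handed in when it is done.

Besides the shell and the picture viewer there is one more tool, called after "Call:" by a JSON object that holds its "fn" and its "kwargs". servo_tool: Moves the arm, as the interface text tells. Its arguments: {"type":"object","properties":{"moves":{"type":"array"},"squeeze":{"type":"number"}},"required":["moves"]}

```bash
ls; mkdir -p pics
cat > h.py <<'E'
import numpy as np, cv2
from bench import status, optics, robot
def grab(n):
    c=optics.calibration(n); im,d=optics.get_image(n); return c,im,d
def cloud(c,d):
    v,u=np.mgrid[0:400,0:640].astype(np.float32)
    K=np.array([[c['fx'],0,c['cx']],[0,c['fy'],c['cy']],[0,0,1]]);
    p=cv2.undistortPoints(np.stack([u.ravel(),v.ravel()],1)[:,None],K,np.array([c['k1'],0,0,0,0.])).reshape(400,640,2)
    P=np.dstack([p*d[...,None],d]); T=np.array(c['world_from_camera'])
    W=P@T[:3,:3].T+T[:3,3]; W[d<=0]=np.nan; return W
E
python3 - <<'E'
from h import *
s=status.get_state();print(s)
for n in('scene','top'):
    c,im,d=grab(n);cv2.imwrite(f'pics/{n}0.png',im);np.savez(f'/tmp/{n}0',im=im,W=cloud(c,d));print(n,np.round(c['world_from_camera'],3).tolist())
E
```

```text
pics
{'time_s': 0.0, 'joints': array([ 9.08486168e+01,  1.46548386e+01,  6.12948264e+00, -2.64184163e-02,
       -8.15847508e+01, -1.63063922e+01]), 'dq': array([-3.66540582e-02, -8.52707336e-06,  2.22594197e-02,  2.30688706e-02,
        3.75177791e-03,  9.24338142e-02]), 'effort': array([-6.42201012e-04, -3.86622548e+01,  2.37940139e+01,  5.36485389e+00,
       -6.17340702e-03, -1.94893872e-06]), 'tcp_pos': array([0.14640679, 0.52962609, 0.23037318]), 'eef_rot': array([ 1.79886986e+02, -5.83978086e-03, -1.54616610e+01]), 'force': array([-0.18005802, -0.50459735, -0.2935133 ]), 'ft_torque': array([-0.00155594,  0.05110862,  0.0046924 ]), 'grasp_force': 0.0, 'grip_width': 0.0854424869975812}
scene [[-0.642, 0.651, -0.405, 0.998], [0.767, 0.553, -0.326, 0.319], [0.012, -0.52, -0.854, 1.008], [0.0, 0.0, 0.0, 1.0]]
top [[-0.011, -0.992, 0.129, 0.395], [-1.0, 0.008, -0.024, -0.002], [0.023, -0.129, -0.991, 1.233], [0.0, 0.0, 0.0, 1.0]]
```

View pics/top0.png

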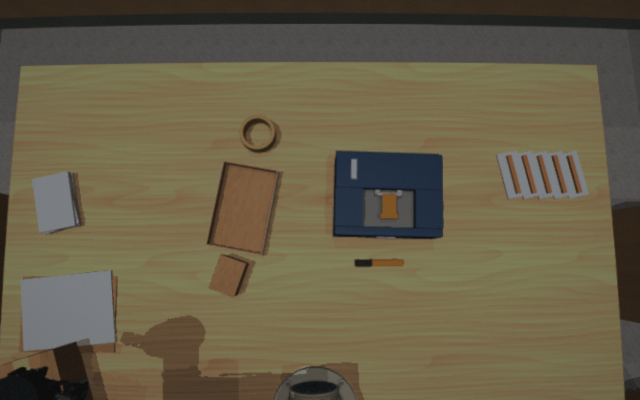

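View pics/scene0.png

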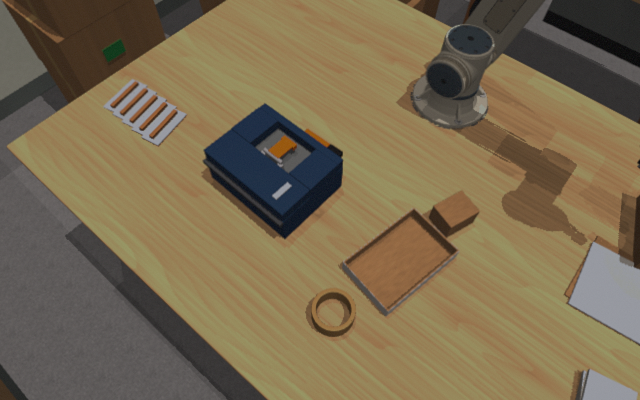

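The top view shows the case around pixel (388,195), with the paddle at (389,207), the tray at (244,208), tape (258,133), carton (229,275) and marker (380,263). Next I fit the poses.

Run:
```python
from h import *
def rect(P,name):
    (c,s,a)=cv2.minAreaRect((P[:,:2]*1000).astype(np.float32)); print(name,len(P),np.round(c,1),np.round(s,1),round(a,2),'z',np.round(np.percentile(P[:,2],[5,50,95])*1000,1))
for n in('top','scene'):
    f=np.load(f'/tmp/{n}0.npz');im=f['im'];W=f['W'];hsv=cv2.cvtColor(im,cv2.COLOR_BGR2HSV)
    H,S,V=[hsv[...,i].astype(int) for i in range(3)]
    X,Y,Z=W[...,0],W[...,1],W[...,2]
    print(n,'bench z',np.nanmedian(Z[(abs(X-.5)<.02)&(abs(Y)<.03)]))
    case=(X>.3)&(X<.8)&(Y<-.02)&(Y>-.4)
    rect(W[case&(Z>.108)&(Z<.13)],'lidtop')
    org=(H<18)&(S>150)&(V>120)&case
    rect(W[org&(Z>.1)],'paddle'); rect(W[org&(Z<.04)&(X<.5)],'marker')
    t=(X>.3)&(X<.8)&(Y>.04)&(Y<.4)
    rect(W[t&(Z>.028)&(Z<.043)&(X>.42)&(X<.65)],'trayrim')
    rect(W[t&(Z>.052)&(Z<.07)&(X<.45)],'carton'); rect(W[t&(Z>.04)&(Z<.06)&(X>.6)],'tape')
    rect(W[case&(Z>.08)&(Z<.1)],'dishfloor')
    p=W[org&(Z>.1)]; 
    k=p[p[:,0]<p[:,0].min()+.012]; print('lip',k.mean(0),np.ptp(k,axis=0))
```

```text
top bench z -0.0004915495153494653
lidtop 7358 [ 553.8 -188.1] [271.9 211. ] 87.86 z [114.8 118.6 122.2]
paddle 305 [ 522.2 -186.5] [38.2 57.9] 89.02 z [115.1 118.7 121.9]
marker 152 [ 380.5 -196. ] [77.8 13.3] 89.25 z [13.1 16.9 20.9]
trayrim 419 [532.3 190.4] [153.9 232.3] 79.19 z [29.7 35.1 39.2]
carton 994 [353.2 222.9] [71.4 91.3] 70.02 z [55.5 59.4 63.2]
tape 401 [711.1 154.5] [ 95.1 139.7] 79.11 z [41.6 46.7 50.9]
dishfloor 1590 [ 558.7 -187.7] [270.6 220.8] 87.79 z [83.9 88.8 93.7]
lip [ 0.49838298 -0.18590212  0.11865871] [0.01053221 0.03813402 0.00954687]
scene bench z -0.0008242748189963844
lidtop 7034 [ 552.4 -191.4] [274.9 211.9] 87.87 z [114.  118.5 121.4]
paddle 293 [ 519.6 -187.3] [62.5 43.3] 4.03 z [115.8 118.8 121.7]
marker 120 [ 374.8 -200.8] [88.4 26.9] 88.38 z [ 1.3 16.8 20.4]
trayrim 592 [530.2 187.8] [152.5 233.8] 79.03 z [29.  34.7 37.9]
carton 921 [354.2 220.2] [69.  90.1] 71.25 z [55.  58.9 62. ]
tape 640 [704.  146.3] [154.6  95.6] 2.51 z [43.1 47.4 50.5]
dishfloor 1913 [ 558.6 -190.2] [271.2 220.2] 87.78 z [82.  88.3 97.9]
lip [ 0.49557134 -0.18960136  0.11855295] [0.01180606 0.04237607 0.00823373]
```

```bash
cat > p.py <<'E'
from h import *
import json
from scipy.spatial.transform import Rotation as R, Slerp
H=np.array([0.553,-0.190,0.0855])+R.from_euler('z',-2.14,degrees=True).apply([.105,0,0])
def case(x,y,z): # case frame, x rel hinge (m), z rel bench
    return H*[1,1,0]+R.from_euler('z',-2.14,degrees=True).apply([x,y,0])+[0,0,z]
def down(yaw,tilt=0): # tilt: tips forward (tool z turns from down toward +x of yaw frame)
    return R.from_euler('xyz',[180,-tilt,yaw],degrees=True)
def plan(wps,step=50,rot=9,start=None):
    """wps: (pos,Rot,jaw[,step mm]); prints rows from present pose"""
    s=status.get_state() if start is None else None
    p,q=(s['tcp_pos'],R.from_euler('xyz',s['eef_rot'],degrees=True)) if s else start
    if s: print('t',round(s['time_s'],2),'p',np.round(p*1000,1),'rpy',np.round(s['eef_rot'],1),'F',np.round(s['force'],1),'w',round(s['grip_width']*1000,1),'j',np.round(s['joints']))
    rows=[]
    for w in wps:
        pos,Q,jaw=w[:3]; st=w[3] if len(w)>3 else step
        n=max(1,int(np.ceil(np.linalg.norm(pos-p)*1000/st)),int(np.ceil((q.inv()*Q).magnitude()*57.3/rot)))
        sl=Slerp([0,1],R.concatenate([q,Q])); p0=p.copy()
        for i in range(1,n+1):
            t=np.round(q.inv().apply(p0+(pos-p0)*i/n-p)*1000,0); r=np.round((q.inv()*sl(i/n)).as_rotvec(degrees=True),1)
            rows.append({"jaw":jaw,"xyz":t.tolist(),"rotation":(r+0).tolist()}); p=p+q.apply(t/1000); q=q*R.from_rotvec(r,degrees=True)
    for i in range(0,len(rows),5): print(json.dumps(rows[i:i+5]).replace('.0,',',').replace('.0]',']').replace('-0,','0,'))
    return p,q
E
python3 - <<'E'
from p import *
L=case(-.160,0,.20);print(L,H)
plan([(L,down(-2.14),-1,54),(case(-.160,0,.098),down(-2.14),-1,40)])
E
```

```text
[ 0.49803836 -0.18794623  0.2       ] [ 0.65792677 -0.19392084  0.0855    ]
t 0.1 p [146.4 529.7 230.5] rpy [179.9  -0.  -15.5] F [ 0.6 -0.1 -0.2] w 85.8 j [ 91.  15.   6.  -0. -82. -16.]
[{"jaw": -1, "xyz": [35, 40, 2], "rotation": [0, 0, -0.9]}, {"jaw": -1, "xyz": [35, 40, 2], "rotation": [0, 0, -0.9]}, {"jaw": -1, "xyz": [34, 41, 2], "rotation": [0, 0, -0.9]}, {"jaw": -1, "xyz": [34, 42, 2], "rotation": [0, 0, -0.9]}, {"jaw": -1, "xyz": [32, 42, 3], "rotation": [0, 0, -0.8]}]
[{"jaw": -1, "xyz": [33, 42, 2], "rotation": [0, 0, -0.9]}, {"jaw": -1, "xyz": [31, 43, 2], "rotation": [0, 0, -0.9]}, {"jaw": -1, "xyz": [31, 44, 2], "rotation": [0.1, 0, -0.9]}, {"jaw": -1, "xyz": [30, 43, 2], "rotation": [0, 0, -0.9]}, {"jaw": -1, "xyz": [29, 45, 2], "rotation": [0, 0, -0.9]}]
[{"jaw": -1, "xyz": [29, 45, 2], "rotation": [0, 0, -0.9]}, {"jaw": -1, "xyz": [28, 45, 2], "rotation": [0, 0, -0.9]}, {"jaw": -1, "xyz": [28, 46, 2], "rotation": [0, 0, -0.8]}, {"jaw": -1, "xyz": [26, 46, 2], "rotation": [0, 0, -0.9]}, {"jaw": -1, "xyz": [26, 46, 2], "rotation": [0, 0, -0.9]}]
[{"jaw": -1, "xyz": [0, 0, 34], "rotation": [0, 0, 0]}, {"jaw": -1, "xyz": [0, 0, 34], "rotation": [0, 0, 0]}, {"jaw": -1, "xyz": [0, 0, 34], "rotation": [0, 0, 0]}]
```

Call:
{"fn": "servo_tool", "kwargs": {"moves": [{"jaw": -1, "xyz": [35, 40, 2], "rotation": [0, 0, -1]}, {"jaw": -1, "xyz": [35, 40, 2], "rotation": [0, 0, -1]}, {"jaw": -1, "xyz": [34, 41, 2], "rotation": [0, 0, -1]}, {"jaw": -1, "xyz": [34, 42, 2], "rotation": [0, 0, -1]}, {"jaw": -1, "xyz": [32, 42, 3], "rotation": [0, 0, -1]}], "squeeze": 40}}

```text
time_s: 0.72
tcp_pos: [0.2645, 0.2893, 0.22]
eef_rot: [180.0, 0.0, -10.4]
force: [0.8, 0.0, 0.0]
grip_width: 0.0855
grasp_force: 0.0
```

Call:
{"fn": "servo_tool", "kwargs": {"moves": [{"jaw": -1, "xyz": [33, 42, 2], "rotation": [0, 0, -1]}, {"jaw": -1, "xyz": [31, 43, 2], "rotation": [0, 0, -1]}, {"jaw": -1, "xyz": [31, 44, 2], "rotation": [0, 0, -1]}, {"jaw": -1, "xyz": [30, 43, 2], "rotation": [0, 0, -1]}, {"jaw": -1, "xyz": [29, 45, 2], "rotation": [0, 0, -1]}]}}

```text
time_s: 1.35
tcp_pos: [0.385, 0.0521, 0.2102]
eef_rot: [-180.0, -0.0, -5.4]
force: [1.4, 1.0, 0.6]
grip_width: 0.0855
grasp_force: 0.0
```

Call:
{"fn": "servo_tool", "kwargs": {"moves": [{"jaw": -1, "xyz": [29, 45, 2], "rotation": [0, 0, -1]}, {"jaw": -1, "xyz": [28, 45, 2], "rotation": [0, 0, -1]}, {"jaw": -1, "xyz": [28, 46, 2], "rotation": [0, 0, -1]}, {"jaw": -1, "xyz": [26, 46, 2], "rotation": [0, 0, 0]}, {"jaw": -1, "xyz": [20, 35, 2], "rotation": [0, 0, 0]}]}}

```text
time_s: 1.98
tcp_pos: [0.5016, -0.1734, 0.1995]
eef_rot: [-180.0, 0.1, -2.5]
force: [0.6, 0.9, 1.1]
grip_width: 0.0853
grasp_force: 0.0
```

Run:
```python
from p import *
c,im,d=grab('wrist');cv2.imwrite('pics/w1.png',im);W=cloud(c,d)
hsv=cv2.cvtColor(im,cv2.COLOR_BGR2HSV).astype(int)
m=(hsv[...,0]<18)&(hsv[...,1]>150)&(hsv[...,2]>100)&(W[...,2]>.1)&(W[...,2]<.13)&(W[...,0]>.46)
p=W[m];k=p[p[:,0]<p[:,0].min()+.014];print(len(p),p.min(0),p.max(0),'lip',k.mean(0),k.min(0),k.max(0))
print(cv2.minAreaRect((p[:,:2]*1000).astype(np.float32)))
plan([(case(-.160,0,.15),down(-2.14),-1,40),(case(-.160,0,.097),down(-2.14),-1,30)])
```

```text
4887 [ 0.4903188  -0.20957554  0.10706421] [ 0.55185832 -0.16704439  0.12247426] lip [ 0.49773695 -0.18846553  0.11968546] [ 0.4903188  -0.20957554  0.10706421] [ 0.50431682 -0.16704439  0.12240088]
((521.1868896484375, -188.8905487060547), (42.49614334106445, 61.10287857055664), 88.7890625)
t 2.02 p [ 502.8 -176.3  198.6] rpy [ 1.799e+02  1.000e-01 -2.600e+00] F [ 2.9 -4.2  1. ] w 85.1 j [ -2.  13.  -0.   0. -77.  90.]
[{"jaw": -1, "xyz": [-2, 6, 24], "rotation": [0, 0.1, -0.2]}, {"jaw": -1, "xyz": [-2, 6, 25], "rotation": [0.1, 0, -0.3]}, {"jaw": -1, "xyz": [0, 0, 26], "rotation": [0, 0, 0]}, {"jaw": -1, "xyz": [0, 0, 27], "rotation": [0, 0, 0]}]
```

View pics/w1.png

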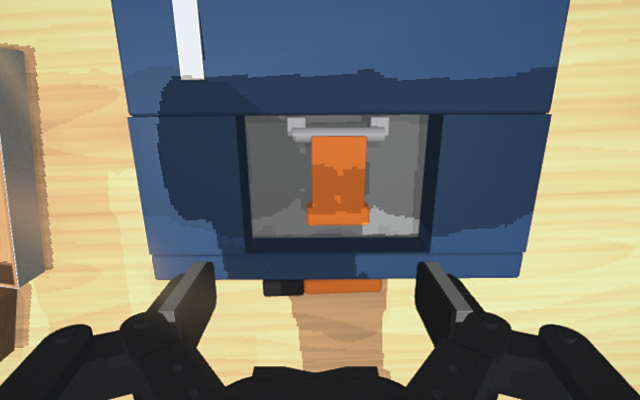

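The wrist view shows the dish at (340,180) with the lip at (338,215), centred. The lip fits at (0.498,-0.188). The arm lags its command slightly, so I settle and then descend.

Call:
{"fn": "servo_tool", "kwargs": {"moves": [{"jaw": -1, "xyz": [0, 0, 25], "rotation": [0, 0, 0]}, {"jaw": -1, "xyz": [0, 0, 15], "rotation": [0, 0, 0]}, {"jaw": -1, "xyz": [0, 0, 0], "rotation": [0, 0, 0]}]}}

```text
time_s: 2.4
tcp_pos: [0.5003, -0.1711, 0.1591]
eef_rot: [-180.0, 0.2, -2.4]
force: [0.3, 0.2, -0.5]
grip_width: 0.0851
grasp_force: 0.0
```

Run:
```python
from p import *
plan([(case(-.160,0,.14),down(-2.14),-1,40),(case(-.160,0,.097),down(-2.14),-1,30)])
```

```text
t 2.4 p [ 500.3 -171.1  159.1] rpy [-180.     0.2   -2.4] F [ 0.3  0.2 -0.5] w 85.1 j [ -2.  14.  -5.  -0. -71.  89.]
[{"jaw": -1, "xyz": [-2, 17, 19], "rotation": [0, 0.2, -0.3]}, {"jaw": -1, "xyz": [0, 0, 22], "rotation": [0, 0, 0]}, {"jaw": -1, "xyz": [0, 0, 21], "rotation": [0, 0, 0]}]
```

Call:
{"fn": "servo_tool", "kwargs": {"moves": [{"jaw": -1, "xyz": [-2, 17, 9], "rotation": [0, 0, 0]}, {"jaw": -1, "xyz": [0, 0, 10], "rotation": [0, 0, 0]}, {"jaw": -1, "xyz": [0, 0, 22], "rotation": [0, 0, 0]}, {"jaw": -1, "xyz": [0, 0, 20], "rotation": [0, 0, 0]}, {"jaw": -1, "xyz": [0, 0, 0], "rotation": [0, 0, 0]}]}}

```text
time_s: 3.02
tcp_pos: [0.4974, -0.1882, 0.0979]
eef_rot: [-180.0, 0.2, -2.5]
force: [-0.3, -0.0, -0.0]
grip_width: 0.0854
grasp_force: 0.0
```

Call:
{"fn": "servo_tool", "kwargs": {"moves": [{"jaw": 1, "xyz": [0, 0, 0], "rotation": [0, 0, 0]}, {"jaw": 1, "xyz": [0, 0, 0], "rotation": [0, 0, 0]}, {"jaw": 1, "xyz": [0, 0, 0], "rotation": [0, 0, 0]}, {"jaw": 1, "xyz": [0, 0, 0], "rotation": [0, 0, 0]}]}}

```text
time_s: 3.52
tcp_pos: [0.4991, -0.1888, 0.1004]
eef_rot: [179.9, -0.1, -2.4]
force: [-1.5, -2.0, 5.6]
grip_width: 0.0429
grasp_force: 43.2
```

```bash
cat > lift.py <<'E'
from p import *
def lip(th,ph): 
    if ph is not None: return np.array([-105-55*np.cos(ph),27+55*np.sin(ph)])
    a=np.radians(25.8+th); return 158.5*np.array([-np.cos(a),np.sin(a)])
def wp(th,ph,off,step=20):
    x,z=lip(th,ph)/1000
    return (case(x,0,.0855+z)+off,down(-2.14),1,step)
E
python3 - <<'E'
from lift import *
off=np.array([0,0,-.0152])
plan([wp(0,p,off) for p in(.2,.4,.6,.8)]+[wp(t,None,off) for t in (4,9,14,19,24,29,34,39,44,49,54)],start=(case(-.16,0,.0973),down(-2.14)))
E
```

```text
[{"jaw": 1, "xyz": [1, 0, -11], "rotation": [0, 0, 0]}, {"jaw": 1, "xyz": [3, 0, -10], "rotation": [0, 0, 0]}, {"jaw": 1, "xyz": [6, 0, -10], "rotation": [0, 0, 0]}, {"jaw": 1, "xyz": [7, 0, -8], "rotation": [0, 0, 0]}, {"jaw": 1, "xyz": [5, 0, -13], "rotation": [0, 0, 0]}]
[{"jaw": 1, "xyz": [8, 0, -11], "rotation": [0, 0, 0]}, {"jaw": 1, "xyz": [8, 0, -11], "rotation": [0, 0, 0]}, {"jaw": 1, "xyz": [10, 0, -11], "rotation": [0, 0, 0]}, {"jaw": 1, "xyz": [10, 0, -9], "rotation": [0, 0, 0]}, {"jaw": 1, "xyz": [11, 0, -9], "rotation": [0, 0, 0]}]
[{"jaw": 1, "xyz": [11, 0, -7], "rotation": [0, 0, 0]}, {"jaw": 1, "xyz": [13, 0, -6], "rotation": [0, 0, 0]}, {"jaw": 1, "xyz": [12, 0, -6], "rotation": [0, 0, 0]}, {"jaw": 1, "xyz": [13, 0, -4], "rotation": [0, 0, 0]}, {"jaw": 1, "xyz": [14, 0, -3], "rotation": [0, 0, 0]}]
```

Call:
{"fn": "servo_tool", "kwargs": {"moves": [{"jaw": 1, "xyz": [1, 0, -11], "rotation": [0, 0, 0]}, {"jaw": 1, "xyz": [3, 0, -10], "rotation": [0, 0, 0]}, {"jaw": 1, "xyz": [6, 0, -10], "rotation": [0, 0, 0]}, {"jaw": 1, "xyz": [7, 0, -8], "rotation": [0, 0, 0]}, {"jaw": 1, "xyz": [0, 0, 0], "rotation": [0, 0, 0]}]}}

```text
time_s: 4.15
tcp_pos: [0.513, -0.1892, 0.1362]
eef_rot: [-180.0, 0.4, -2.5]
force: [-4.8, -4.7, -6.4]
grip_width: 0.043
grasp_force: 41.9
```

Call:
{"fn": "servo_tool", "kwargs": {"moves": [{"jaw": 1, "xyz": [5, 0, -13], "rotation": [0, 0, 0]}, {"jaw": 1, "xyz": [8, 0, -11], "rotation": [0, 0, 0]}, {"jaw": 1, "xyz": [8, 0, -11], "rotation": [0, 0, 0]}, {"jaw": 1, "xyz": [10, 0, -11], "rotation": [0, 0, 0]}]}}

```text
time_s: 4.65
tcp_pos: [0.5438, -0.1904, 0.1811]
eef_rot: [-179.9, 0.5, -2.5]
force: [-3.5, -5.3, -11.1]
grip_width: 0.0428
grasp_force: 42.1
```

Run:
```python
from h import *
c,im,d=grab('scene');cv2.imwrite('pics/s2.png',im[60:280,150:450])
print(status.get_state()['tcp_pos'],status.get_state()['force'])
```

```text
[ 0.54513204 -0.19047839  0.18261472] [-3.53781662 -3.3661663  -6.52910026]
```

View pics/s2.png

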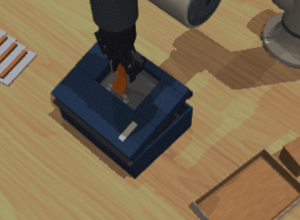

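The crop shows the lid lifted off the front rim with the paddle raised in the grip (~(120,78)). I continue along the arc.

Call:
{"fn": "servo_tool", "kwargs": {"moves": [{"jaw": 1, "xyz": [10, 0, -9], "rotation": [0, 0, 0]}, {"jaw": 1, "xyz": [11, 0, -9], "rotation": [0, 0, 0]}, {"jaw": 1, "xyz": [11, 0, -7], "rotation": [0, 0, 0]}, {"jaw": 1, "xyz": [13, 0, -6], "rotation": [0, 0, 0]}, {"jaw": 1, "xyz": [12, 0, -6], "rotation": [0, 0, 0]}]}}

```text
time_s: 5.32
tcp_pos: [0.6005, -0.1926, 0.2182]
eef_rot: [-179.9, 0.6, -2.5]
force: [-7.1, -3.7, -7.8]
grip_width: 0.0416
grasp_force: 41.5
```

Call:
{"fn": "servo_tool", "kwargs": {"moves": [{"jaw": 1, "xyz": [13, 0, -4], "rotation": [0, 0, 0]}, {"jaw": 1, "xyz": [14, 0, -3], "rotation": [0, 0, 0]}, {"jaw": 1, "xyz": [0, 0, 0], "rotation": [0, 0, 0]}]}}

```text
time_s: 5.7
tcp_pos: [0.6292, -0.1937, 0.2265]
eef_rot: [-180.0, 0.3, -2.5]
force: [-5.8, -1.7, -4.4]
grip_width: 0.0399
grasp_force: 40.8
```

```bash
cat > lid.py <<'E'
from p import *
def lidang():
    # angle from the lid's side edge / faces: points belonging to lid seen by scene and top
    out=[]
    for n in('scene','top'):
        c,im,d=grab(n);W=cloud(c,d)
        hsv=cv2.cvtColor(im,cv2.COLOR_BGR2HSV).astype(int)
        q=(W-H)@R.from_euler('z',-2.14,degrees=True).as_matrix()
        m=(hsv[...,0]>95)&(hsv[...,0]<130)&(hsv[...,1]>80)&(q[...,2]>.03)&(abs(q[...,1])<.14)&(abs(q[...,1])>.075)&(q[...,0]>-.3)&(q[...,0]<.1)
        p=q[m]
        if len(p)>50: out.append((n,len(p),round(np.degrees(np.arctan2(*np.linalg.svd(p[:,[0,2]]-p[:,[0,2]].mean(0),full_matrices=False)[2][0][::-1])),1),np.round(p.min(0),3),np.round(p.max(0),3)))
    return out
E
python3 - <<'E'
from lid import *
for o in lidang(): print(*o)
s=status.get_state();print(s['tcp_pos'],s['force'],s['grip_width'])
E
```

```text
scene 3333 -46.5 [-0.139 -0.134  0.03 ] [0.021 0.136 0.178]
top 1153 134.5 [-0.138 -0.131  0.031] [0.016 0.111 0.522]
[ 0.62870664 -0.19374045  0.22656614] [-5.50560882 -2.27408849 -5.11513911] 0.03993907719436888
```

```bash
cat > push.py <<'E'
from p import *
T=20;t=np.radians(T);D=.04
def tip(th,gap=0):
    a=np.radians(th);u=np.array([-np.cos(a),np.sin(a)])
    p=.21*u+D*np.array([np.sin(t),-np.cos(t)]) if th<90-T else (.21-D)*u
    p=p-(.011+gap)*np.array([np.cos(t),np.sin(t)])
    return case(p[0],.05,.0855+p[1])
E
python3 - <<'E'
from push import *
s=status.get_state();x=s['tcp_pos'];q=down(-2.14)
a=tip(46,.05);b=a+[-.03,0,.14]
plan([(x,q,-1),(x,q,-1),(x+[-.01,0,.11],q,-1,40),(b,down(-2.14,T),1,50),(a,down(-2.14,T),1,50)])
print(x,b,a)
E
```

```text
t 5.8 p [ 628.7 -193.7  226.6] rpy [-179.9    0.3   -2.5] F [-5.5 -2.3 -5.1] w 39.9 j [ -4.  28.  25.  -0. -87.  91.]
[{"jaw": -1, "xyz": [0, 0, 0], "rotation": [-0.1, 0.3, -0.3]}, {"jaw": -1, "xyz": [0, 0, 0], "rotation": [0, 0, 0]}, {"jaw": -1, "xyz": [-3, 0, -37], "rotation": [0, 0, 0]}, {"jaw": -1, "xyz": [-4, 0, -36], "rotation": [0, 0, 0]}, {"jaw": -1, "xyz": [-3, 0, -37], "rotation": [0, 0, 0]}]
[{"jaw": 1, "xyz": [-45, -12, 5], "rotation": [0, 5, 0]}, {"jaw": 1, "xyz": [-45, -13, 0], "rotation": [0, 5, 0]}, {"jaw": 1, "xyz": [-46, -12, -3], "rotation": [0, 5, 0]}, {"jaw": 1, "xyz": [-44, -13, -7], "rotation": [0.1, 5, 0]}, {"jaw": 1, "xyz": [-7, 0, 47], "rotation": [0, 0, 0]}]
[{"jaw": 1, "xyz": [-6, 0, 47], "rotation": [0, 0, 0]}, {"jaw": 1, "xyz": [-7, -1, 47], "rotation": [0, 0, 0]}]
[ 0.62870664 -0.19374045  0.22656614] [ 0.44040731 -0.13687883  0.31811042] [ 0.47040731 -0.13687883  0.17811042]
```

Call:
{"fn": "servo_tool", "kwargs": {"moves": [{"jaw": -1, "xyz": [0, 0, 0], "rotation": [0, 0, 0]}, {"jaw": -1, "xyz": [0, 0, 0], "rotation": [0, 0, 0]}, {"jaw": -1, "xyz": [-3, 0, -37], "rotation": [0, 0, 0]}, {"jaw": -1, "xyz": [-4, 0, -36], "rotation": [0, 0, 0]}, {"jaw": -1, "xyz": [-3, 0, -37], "rotation": [0, 0, 0]}]}}

```text
time_s: 6.42
tcp_pos: [0.6207, -0.1932, 0.3405]
eef_rot: [-180.0, -0.2, -2.4]
force: [0.6, 0.6, -0.4]
grip_width: 0.0857
grasp_force: 0.0
```

Call:
{"fn": "servo_tool", "kwargs": {"moves": [{"jaw": 1, "xyz": [-45, -12, 5], "rotation": [0, 5, 0]}, {"jaw": 1, "xyz": [-45, -13, 0], "rotation": [0, 5, 0]}, {"jaw": 1, "xyz": [-46, -12, -3], "rotation": [0, 5, 0]}, {"jaw": 1, "xyz": [-44, -13, -7], "rotation": [0, 5, 0]}, {"jaw": 1, "xyz": [0, 0, 0], "rotation": [0, 0, 0]}]}}

```text
time_s: 7.05
tcp_pos: [0.4394, -0.1358, 0.321]
eef_rot: [-179.9, -20.0, -2.4]
force: [0.1, 0.5, 0.7]
grip_width: -0.0002
grasp_force: 0.0
```

Run:
```python
from lid import *
from push import *
for o in lidang(): print(*o)
c,im,d=grab('scene');cv2.imwrite('pics/s3.png',im[40:300,120:480])
q=down(-2.14,T)
plan([(tip(46,.05),q,1,50)]+[(tip(a),q,1,60) for a in (46,50,54,58,62,66,70,74,78,82,86,90,94,98)])
```

```text
scene 4266 -47.0 [-0.271 -0.135  0.03 ] [0.022 0.136 0.402]
top 2655 135.6 [-0.227 -0.131  0.03 ] [0.017 0.138 0.302]
t 7.2 p [ 445.8 -136.3  322.4] rpy [-180.   -20.    -2.4] F [0.6 0.3 0.2] w -0.1 j [  4. -10. -11.   2. -69.  83.]
[{"jaw": 1, "xyz": [-9, 0, 48], "rotation": [0, 0, -0.1]}, {"jaw": 1, "xyz": [-8, 0, 48], "rotation": [0.1, 0, -0.1]}, {"jaw": 1, "xyz": [-9, 0, 48], "rotation": [0, 0, -0.1]}, {"jaw": 1, "xyz": [50, 0, -0], "rotation": [0, 0, 0]}, {"jaw": 1, "xyz": [13, 0, -6], "rotation": [0, 0, 0]}]
[{"jaw": 1, "xyz": [14, 0, -4], "rotation": [0, 0, 0]}, {"jaw": 1, "xyz": [15, 0, -4], "rotation": [0, 0, 0]}, {"jaw": 1, "xyz": [14, 0, -2], "rotation": [0, 0, 0]}, {"jaw": 1, "xyz": [15, 0, -2], "rotation": [0, 0, 0]}, {"jaw": 1, "xyz": [14, 0, -0], "rotation": [0, 0, 0]}]
[{"jaw": 1, "xyz": [12, 0, 0], "rotation": [0, 0, 0]}, {"jaw": 1, "xyz": [12, 0, 1], "rotation": [0, 0, 0]}, {"jaw": 1, "xyz": [12, 0, 3], "rotation": [0, 0, 0]}, {"jaw": 1, "xyz": [11, 0, 2], "rotation": [0, 0, 0]}, {"jaw": 1, "xyz": [11, 0, 4], "rotation": [0, 0, 0]}]
[{"jaw": 1, "xyz": [11, 0, 4], "rotation": [0, 0, 0]}, {"jaw": 1, "xyz": [11, 0, 6], "rotation": [0, 0, 0]}]
```

View pics/s3.png

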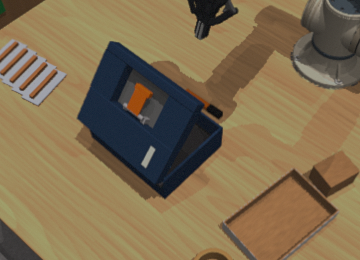

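The crop shows the lid standing at about 47° with the paddle back down and the gripper in front of it (~(210,25)). Now I push the lid back from its front edge.

Call:
{"fn": "servo_tool", "kwargs": {"moves": [{"jaw": 1, "xyz": [-9, 0, 48], "rotation": [0, 0, 0]}, {"jaw": 1, "xyz": [-8, 0, 48], "rotation": [0, 0, 0]}, {"jaw": 1, "xyz": [-9, 0, 48], "rotation": [0, 0, 0]}, {"jaw": 1, "xyz": [25, 0, 0], "rotation": [0, 0, 0]}, {"jaw": 1, "xyz": [25, 0, 0], "rotation": [0, 0, 0]}]}}

```text
time_s: 7.82
tcp_pos: [0.5185, -0.1398, 0.1923]
eef_rot: [180.0, -19.6, -2.5]
force: [-0.2, -0.3, 0.2]
grip_width: -0.0005
grasp_force: 0.0
```

Call:
{"fn": "servo_tool", "kwargs": {"moves": [{"jaw": 1, "xyz": [13, 0, -6], "rotation": [0, 0, 0]}, {"jaw": 1, "xyz": [14, 0, -4], "rotation": [0, 0, 0]}, {"jaw": 1, "xyz": [15, 0, -4], "rotation": [0, 0, 0]}, {"jaw": 1, "xyz": [14, 0, -2], "rotation": [0, 0, 0]}, {"jaw": 1, "xyz": [15, 0, -2], "rotation": [0, 0, 0]}]}}

```text
time_s: 8.45
tcp_pos: [0.5776, -0.1421, 0.2321]
eef_rot: [-180.0, -19.4, -2.5]
force: [-4.0, -0.4, -3.6]
grip_width: -0.0002
grasp_force: 0.0
```

Call:
{"fn": "servo_tool", "kwargs": {"moves": [{"jaw": 1, "xyz": [14, 0, 0], "rotation": [0, 0, 0]}, {"jaw": 1, "xyz": [12, 0, 0], "rotation": [0, 0, 0]}, {"jaw": 1, "xyz": [12, 0, 1], "rotation": [0, 0, 0]}, {"jaw": 1, "xyz": [12, 0, 3], "rotation": [0, 0, 0]}, {"jaw": 1, "xyz": [11, 0, 2], "rotation": [0, 0, 0]}]}}

```text
time_s: 9.07
tcp_pos: [0.6368, -0.1447, 0.2485]
eef_rot: [-180.0, -19.7, -2.5]
force: [-3.9, -0.4, -3.9]
grip_width: -0.0001
grasp_force: 2.3
```

Call:
{"fn": "servo_tool", "kwargs": {"moves": [{"jaw": 1, "xyz": [11, 0, 4], "rotation": [0, 0, 0]}, {"jaw": 1, "xyz": [11, 0, 4], "rotation": [0, 0, 0]}, {"jaw": 1, "xyz": [11, 0, 5], "rotation": [0, 0, 0]}, {"jaw": 1, "xyz": [0, 0, 0], "rotation": [0, 0, 0]}]}}

```text
time_s: 9.57
tcp_pos: [0.6718, -0.1464, 0.2484]
eef_rot: [180.0, -19.7, -2.5]
force: [-7.2, 2.4, -0.9]
grip_width: 0.0003
grasp_force: 3.7
```

Run:
```python
from lid import *
from push import *
for o in lidang(): print(*o)
print(tip(98)); plan([(tip(100),down(-2.14,T),1)])
```

```text
scene 2116 -91.3 [-0.093 -0.135  0.03 ] [0.06  0.135 0.417]
top 884 60.3 [ 0.015 -0.131  0.12 ] [0.057 0.135 0.211]
[ 0.67310735 -0.14445321  0.25008335]
t 9.68 p [ 671.8 -146.4  248.4] rpy [180.  -19.7  -2.5] F [-6.8  1.  -1.3] w 0.3 j [  1.  17.   8.   2. -61.  86.]
[{"jaw": 1, "xyz": [7, -2, 2], "rotation": [0.1, 0.3, -0.3]}]
```

Call:
{"fn": "servo_tool", "kwargs": {"moves": [{"jaw": 1, "xyz": [5, 0, 2], "rotation": [0, 0, 0]}, {"jaw": 1, "xyz": [0, 0, 0], "rotation": [0, 0, 0]}]}}

```text
time_s: 9.93
tcp_pos: [0.6723, -0.1465, 0.2482]
eef_rot: [180.0, -19.2, -2.5]
force: [-28.4, 6.1, 10.9]
grip_width: 0.0002
grasp_force: 15.2
```

Call:
{"fn": "servo_tool", "kwargs": {"moves": [{"jaw": 1, "xyz": [4, 0, 1], "rotation": [0, 0, 0]}, {"jaw": 1, "xyz": [0, 0, 0], "rotation": [0, 0, 0]}]}}

```text
time_s: 10.18
tcp_pos: [0.6726, -0.1466, 0.2482]
eef_rot: [180.0, -18.8, -2.5]
force: [-45.4, 9.1, 18.6]
grip_width: -0.0001
grasp_force: 23.7
```

At the stop. I back off and look at the knife.

Call:
{"fn": "servo_tool", "kwargs": {"moves": [{"jaw": 1, "xyz": [-20, 0, -3], "rotation": [0, 0, 0]}, {"jaw": 1, "xyz": [-45, 0, -5], "rotation": [0, -5, 0]}, {"jaw": -1, "xyz": [-45, 10, -15], "rotation": [0, -5, 0]}, {"jaw": -1, "xyz": [-45, 15, -15], "rotation": [0, -5, 0]}, {"jaw": -1, "xyz": [-25, 15, -10], "rotation": [0, -5, 0]}]}}

```text
time_s: 10.8
tcp_pos: [0.4968, -0.1796, 0.2552]
eef_rot: [179.9, -0.1, -2.4]
force: [1.1, -0.8, 0.6]
grip_width: 0.0541
grasp_force: 0.0
```

Call:
{"fn": "servo_tool", "kwargs": {"moves": [{"jaw": -1, "xyz": [0, 0, 0], "rotation": [0, 0, 0]}]}}

```text
time_s: 10.92
tcp_pos: [0.4984, -0.1799, 0.2542]
eef_rot: [179.9, -0.2, -2.5]
force: [1.3, 0.4, -0.0]
grip_width: 0.0719
grasp_force: 0.0
```

Run:
```python
from lid import *
for o in lidang(): print(*o)
c,im,d=grab('wrist');cv2.imwrite('pics/w2.png',im);np.savez('/tmp/w2',im=im,W=cloud(c,d))
plan([])
```

```text
scene 2090 -94.0 [-0.149 -0.135  0.03 ] [0.06  0.135 0.274]
top 1720 76.6 [-0.112 -0.131  0.066] [0.058 0.136 0.542]
t 11.07 p [ 497.4 -178.5  252.3] rpy [180.    0.   -2.4] F [0.  0.3 0.1] w 85.4 j [ -3.  12.   6.   0. -84.  90.]
```

View pics/w2.png

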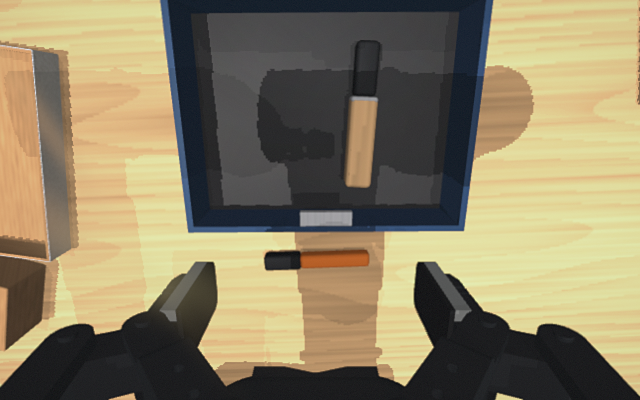

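The wrist view shows the open case with the knife: handle end (359,187), joint (362,97), cap end (368,40). The marker at (317,260) is undisturbed.

Run:
```python
from p import *
f=np.load('/tmp/w2.npz');im,W=f['im'],f['W']
m=np.zeros((400,640),bool);m[30:200,335:392]=1
m&=(W[...,2]>.046)&(W[...,2]<.064)
p=W[m];b=cv2.minAreaRect((p[:,:2]*1000).astype(np.float32));print(len(p),b,np.percentile(p[:,2],[5,50,95]))
hsv=cv2.cvtColor(im,cv2.COLOR_BGR2HSV).astype(int)
w=m&(hsv[...,2]>120)&(hsv[...,0]<25)
pw=W[w];b=cv2.minAreaRect((pw[:,:2]*1000).astype(np.float32));print('handle',len(pw),b,np.percentile(pw[:,2],[5,50,95]),'foam',np.nanmedian(W[80:130,220:250,2]))
```

```text
3693 ((551.4825439453125, -227.58657836914062), (26.27442741394043, 140.5594024658203), 85.26600646972656) [0.05190796 0.05547939 0.05734446]
handle 2189 ((525.7124633789062, -224.99713134765625), (24.96331787109375, 86.57733917236328), 85.14253234863281) [0.05441807 0.05626179 0.05760762] foam 0.030529840829336796
```

Run:
```python
from p import *
k=np.array([.5515,-.2276,0]);q=down(-4.8)
plan([(k+[0,0,.18],q,-1,50),(k+[0,0,.08],q,-1,50),(k+[0,0,.036],q,-1,25)])
```

```text
t 11.07 p [ 497.4 -178.5  252.3] rpy [180.    0.   -2.4] F [0.  0.3 0.1] w 85.4 j [ -3.  12.   6.   0. -84.  90.]
[{"jaw": -1, "xyz": [19, 16, 24], "rotation": [0, 0, 0.8]}, {"jaw": -1, "xyz": [19, 15, 24], "rotation": [0, 0, 0.8]}, {"jaw": -1, "xyz": [19, 15, 24], "rotation": [0, 0, 0.8]}, {"jaw": -1, "xyz": [0, 0, 33], "rotation": [0, 0, 0]}, {"jaw": -1, "xyz": [0, 0, 34], "rotation": [0, 0, 0]}]
[{"jaw": -1, "xyz": [0, 0, 33], "rotation": [0, 0, 0]}, {"jaw": -1, "xyz": [0, 0, 22], "rotation": [0, 0, 0]}, {"jaw": -1, "xyz": [0, 0, 22], "rotation": [0, 0, 0]}]
```

Call:
{"fn": "servo_tool", "kwargs": {"moves": [{"jaw": -1, "xyz": [19, 16, 24], "rotation": [0, 0, 1]}, {"jaw": -1, "xyz": [19, 15, 24], "rotation": [0, 0, 1]}, {"jaw": -1, "xyz": [19, 15, 24], "rotation": [0, 0, 0.5]}, {"jaw": -1, "xyz": [0, 0, 33], "rotation": [0, 0, 0]}, {"jaw": -1, "xyz": [0, 0, 0], "rotation": [0, 0, 0]}], "squeeze": 35}}

```text
time_s: 11.7
tcp_pos: [0.5485, -0.2273, 0.1439]
eef_rot: [-180.0, 0.5, -4.9]
force: [0.2, -0.3, 0.1]
grip_width: 0.0853
grasp_force: 0.0
```

Run:
```python
from p import *
k=np.array([.5515,-.2276,0]);q=down(-4.8)
plan([(k+[0,0,.08],q,-1,50),(k+[0,0,.036],q,-1,25)])
```

```text
t 11.7 p [ 548.5 -227.3  143.9] rpy [-180.     0.5   -4.9] F [ 0.2 -0.3  0.1] w 85.3 j [ -7.  22.   4.  -0. -72.  92.]
[{"jaw": -1, "xyz": [2, 0, 32], "rotation": [0, 0.3, -0.1]}, {"jaw": -1, "xyz": [1, 0, 32], "rotation": [0, 0.2, 0]}, {"jaw": -1, "xyz": [0, 0, 22], "rotation": [0, 0, 0]}, {"jaw": -1, "xyz": [0, 0, 22], "rotation": [0, 0, 0]}]
```

Call:
{"fn": "servo_tool", "kwargs": {"moves": [{"jaw": -1, "xyz": [2, 0, 32], "rotation": [0, 0, 0]}, {"jaw": -1, "xyz": [1, 0, 32], "rotation": [0, 0.5, 0]}, {"jaw": -1, "xyz": [0, 0, 22], "rotation": [0, 0, 0]}, {"jaw": -1, "xyz": [0, 0, 21], "rotation": [0, 0, 0]}, {"jaw": -1, "xyz": [0, 0, 0], "rotation": [0, 0, 0]}]}}

```text
time_s: 12.32
tcp_pos: [0.5527, -0.2279, 0.04]
eef_rot: [180.0, -0.3, -4.9]
force: [-0.2, 0.4, -0.6]
grip_width: 0.0855
grasp_force: 0.0
```

Call:
{"fn": "servo_tool", "kwargs": {"moves": [{"jaw": 1, "xyz": [0, 0, 0], "rotation": [0, 0, 0]}, {"jaw": 1, "xyz": [0, 0, 0], "rotation": [0, 0, 0]}, {"jaw": 1, "xyz": [0, 0, 0], "rotation": [0, 0, 0]}, {"jaw": 1, "xyz": [0, 0, 0], "rotation": [0, 0, 0]}, {"jaw": 1, "xyz": [0, 0, 0], "rotation": [0, 0, 0]}]}}

```text
time_s: 12.95
tcp_pos: [0.5531, -0.2284, 0.0407]
eef_rot: [180.0, -0.4, -4.9]
force: [-0.8, 0.6, 5.0]
grip_width: 0.0249
grasp_force: 35.2
```

Run:
```python
from p import *
s=status.get_state();x=s['tcp_pos'];q=down(-4.8)
t=np.array([.531,.189,0]);Q=down(-10.8)
print(s['grasp_force'])
a=np.array([.5515,-.2276,.037])
m=np.array([.50,0,.2])
plan([(a+[0,0,.05],q,1,25),(a+[-.015,0,.15],q,1,40),(t+[0,0,.16],Q,1,52)],start=(x,q))
plan([])
```

```text
35.177239179611206
[{"jaw": 1, "xyz": [-1, 0, -23], "rotation": [0, 0, 0]}, {"jaw": 1, "xyz": [-1, -1, -23], "rotation": [0, 0, 0]}, {"jaw": 1, "xyz": [-5, 1, -33], "rotation": [0, 0, 0]}, {"jaw": 1, "xyz": [-5, 0, -34], "rotation": [0, 0, 0]}, {"jaw": 1, "xyz": [-5, 1, -33], "rotation": [0, 0, 0]}]
[{"jaw": 1, "xyz": [-4, -46, 3], "rotation": [0, 0, 0.7]}, {"jaw": 1, "xyz": [-5, -46, 3], "rotation": [0, 0, 0.6]}, {"jaw": 1, "xyz": [-6, -46, 3], "rotation": [0, 0, 0.7]}, {"jaw": 1, "xyz": [-6, -46, 3], "rotation": [0, 0, 0.7]}, {"jaw": 1, "xyz": [-7, -46, 3], "rotation": [0, 0, 0.6]}]
[{"jaw": 1, "xyz": [-7, -46, 3], "rotation": [0, 0, 0.7]}, {"jaw": 1, "xyz": [-7, -46, 3], "rotation": [0, 0, 0.7]}, {"jaw": 1, "xyz": [-8, -45, 3], "rotation": [0, 0, 0.6]}, {"jaw": 1, "xyz": [-9, -46, 3], "rotation": [0, 0, 0.7]}]
t 12.95 p [ 553.1 -228.4   40.7] rpy [180.   -0.4  -4.9] F [-0.8  0.6  5. ] w 24.9 j [ -7.  27.  -5.   0. -58.  93.]
```

Call:
{"fn": "servo_tool", "kwargs": {"moves": [{"jaw": 1, "xyz": [0, 0, -15], "rotation": [0, 0, 0]}, {"jaw": 1, "xyz": [0, 0, -25], "rotation": [0, 0, 0]}, {"jaw": 1, "xyz": [-5, 0, -35], "rotation": [0, 0, 0]}, {"jaw": 1, "xyz": [-5, 0, -35], "rotation": [0, 0, 0]}, {"jaw": 1, "xyz": [-5, 0, -35], "rotation": [0, 0, 0]}]}}

```text
time_s: 13.58
tcp_pos: [0.5362, -0.2268, 0.1863]
eef_rot: [180.0, -0.2, -5.0]
force: [0.3, -0.5, -1.0]
grip_width: 0.0253
grasp_force: 34.6
```

Call:
{"fn": "servo_tool", "kwargs": {"moves": [{"jaw": 1, "xyz": [-4, -25, 0], "rotation": [0, 0, 0]}, {"jaw": 1, "xyz": [-5, -46, 0], "rotation": [0, 0, 1]}, {"jaw": 1, "xyz": [-6, -46, 0], "rotation": [0, 0, 1]}, {"jaw": 1, "xyz": [-6, -46, 0], "rotation": [0, 0, 1]}, {"jaw": 1, "xyz": [-7, -46, 0], "rotation": [0, 0, 1]}]}}

```text
time_s: 14.2
tcp_pos: [0.5314, -0.0148, 0.1851]
eef_rot: [-180.0, -0.3, -9.0]
force: [0.0, -0.1, -1.4]
grip_width: 0.0251
grasp_force: 34.6
```

Call:
{"fn": "servo_tool", "kwargs": {"moves": [{"jaw": 1, "xyz": [-7, -46, 3], "rotation": [0, 0, 1]}, {"jaw": 1, "xyz": [-7, -46, 3], "rotation": [0, 0, 1]}, {"jaw": 1, "xyz": [-8, -46, 3], "rotation": [0, 0, 0]}, {"jaw": 1, "xyz": [-9, -40, 3], "rotation": [0, 0, 0]}, {"jaw": 1, "xyz": [0, 0, 0], "rotation": [0, 0, 0]}]}}

```text
time_s: 14.82
tcp_pos: [0.5322, 0.1669, 0.1722]
eef_rot: [180.0, -0.2, -10.8]
force: [-0.2, 0.1, -1.4]
grip_width: 0.0254
grasp_force: 34.7
```

Run:
```python
from p import *
t=np.array([.531,.189,0]);Q=down(-10.8)
plan([(t+[0,0,.16],Q,1,45),(t+[0,0,.05],Q,1,40),(t+[0,0,.02],Q,1,12),(t+[0,0,.014],Q,1,4)])
c,im,d=grab('scene');cv2.imwrite('pics/s4.png',im)
```

```text
t 14.82 p [532.2 166.9 172.2] rpy [180.   -0.2 -10.8] F [-0.2  0.1 -1.4] w 25.4 j [ 34.  17.   0.   0. -73.  46.]
[{"jaw": 1, "xyz": [-5, -21, 12], "rotation": [0, -0.2, 0]}, {"jaw": 1, "xyz": [0, 0, 37], "rotation": [0, 0, 0]}, {"jaw": 1, "xyz": [0, 0, 36], "rotation": [0, 0, 0]}, {"jaw": 1, "xyz": [0, 0, 37], "rotation": [0, 0, 0]}, {"jaw": 1, "xyz": [0, 0, 10], "rotation": [0, 0, 0]}]
[{"jaw": 1, "xyz": [0, 0, 10], "rotation": [0, 0, 0]}, {"jaw": 1, "xyz": [0, 0, 10], "rotation": [0, 0, 0]}, {"jaw": 1, "xyz": [0, 0, 3], "rotation": [0, 0, 0]}, {"jaw": 1, "xyz": [0, 0, 3], "rotation": [0, 0, 0]}]
```

View pics/s4.png

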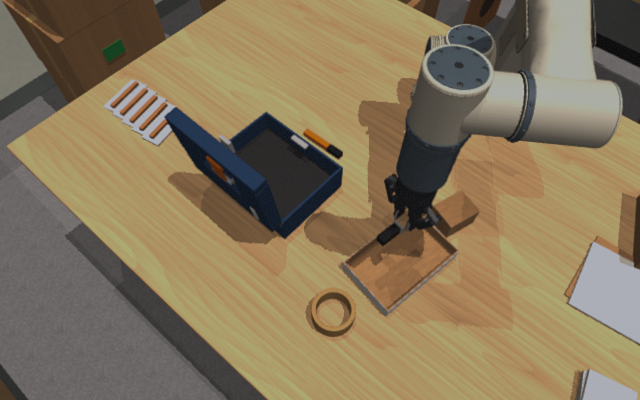

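The scene view shows the lid fully open (220,170), the knife held over the tray (cap at (388,232)), and tape, carton and marker in place. I lower it now.

Call:
{"fn": "servo_tool", "kwargs": {"moves": [{"jaw": 1, "xyz": [-5, -21, 12], "rotation": [0, 0, 0]}, {"jaw": 1, "xyz": [0, 0, 37], "rotation": [0, 0, 0]}, {"jaw": 1, "xyz": [0, 0, 36], "rotation": [0, 0, 0]}, {"jaw": 1, "xyz": [0, 0, 30], "rotation": [0, 0, 0]}, {"jaw": 1, "xyz": [0, 0, 0], "rotation": [0, 0, 0]}]}}

```text
time_s: 15.5
tcp_pos: [0.5307, 0.1848, 0.055]
eef_rot: [179.8, -0.0, -11.0]
force: [0.8, -1.0, -0.7]
grip_width: 0.0251
grasp_force: 34.7
```

Call:
{"fn": "servo_tool", "kwargs": {"moves": [{"jaw": 1, "xyz": [0, 0, 10], "rotation": [0, 0, 0]}, {"jaw": 1, "xyz": [0, 0, 10], "rotation": [0, 0, 0]}, {"jaw": 1, "xyz": [0, 0, 10], "rotation": [0, 0, 0]}, {"jaw": 1, "xyz": [0, 0, 3], "rotation": [0, 0, 0]}, {"jaw": 1, "xyz": [0, 0, 0], "rotation": [0, 0, 0]}]}}

```text
time_s: 16.12
tcp_pos: [0.5327, 0.186, 0.0244]
eef_rot: [180.0, -0.3, -11.0]
force: [0.7, -0.3, -0.9]
grip_width: 0.0253
grasp_force: 34.7
```

Call:
{"fn": "servo_tool", "kwargs": {"moves": [{"jaw": 1, "xyz": [0, 0, 4], "rotation": [0, 0, 0]}, {"jaw": 1, "xyz": [0, 0, 3], "rotation": [0, 0, 0]}, {"jaw": 1, "xyz": [0, 0, 0], "rotation": [0, 0, 0]}]}}

```text
time_s: 16.5
tcp_pos: [0.5325, 0.186, 0.0172]
eef_rot: [180.0, -0.2, -11.0]
force: [0.4, 0.1, -1.2]
grip_width: 0.0248
grasp_force: 34.7
```

Call:
{"fn": "servo_tool", "kwargs": {"moves": [{"jaw": 1, "xyz": [0, 0, 2], "rotation": [0, 0, 0]}, {"jaw": 1, "xyz": [0, 0, 0], "rotation": [0, 0, 0]}]}}

```text
time_s: 16.75
tcp_pos: [0.5326, 0.186, 0.0153]
eef_rot: [-180.0, -0.3, -11.0]
force: [0.1, 0.6, -1.7]
grip_width: 0.0251
grasp_force: 34.7
```

Call:
{"fn": "servo_tool", "kwargs": {"moves": [{"jaw": 1, "xyz": [0, 0, 1], "rotation": [0, 0, 0]}, {"jaw": 1, "xyz": [0, 0, 0], "rotation": [0, 0, 0]}]}}

```text
time_s: 17.0
tcp_pos: [0.5327, 0.1861, 0.0144]
eef_rot: [-180.0, -0.3, -11.0]
force: [-0.5, 0.3, -1.6]
grip_width: 0.025
grasp_force: 34.7
```

Call:
{"fn": "servo_tool", "kwargs": {"moves": [{"jaw": 1, "xyz": [0, 0, 1], "rotation": [0, 0, 0]}, {"jaw": 1, "xyz": [0, 0, 0], "rotation": [0, 0, 0]}]}}

```text
time_s: 17.25
tcp_pos: [0.5329, 0.1861, 0.0137]
eef_rot: [-180.0, -0.3, -11.0]
force: [-0.3, 0.4, 0.1]
grip_width: 0.025
grasp_force: 34.9
```

Call:
{"fn": "servo_tool", "kwargs": {"moves": [{"jaw": 1, "xyz": [0, 0, 1], "rotation": [0, 0, 0]}, {"jaw": 1, "xyz": [0, 0, 0], "rotation": [0, 0, 0]}]}}

```text
time_s: 17.5
tcp_pos: [0.5329, 0.1861, 0.0136]
eef_rot: [-180.0, -0.3, -10.9]
force: [-3.9, -0.1, 8.0]
grip_width: 0.0251
grasp_force: 35.9
```

Contact with the floor. I ease off 1 mm, release, retreat.

Call:
{"fn": "servo_tool", "kwargs": {"moves": [{"jaw": 1, "xyz": [0, 0, -1], "rotation": [0, 0, 0]}, {"jaw": 0, "xyz": [0, 0, 0], "rotation": [0, 0, 0]}, {"jaw": -0.4, "xyz": [0, 0, 0], "rotation": [0, 0, 0]}, {"jaw": -0.4, "xyz": [0, 0, 0], "rotation": [0, 0, 0]}, {"jaw": -0.4, "xyz": [0, 0, 0], "rotation": [0, 0, 0]}]}}

```text
time_s: 18.12
tcp_pos: [0.5327, 0.1861, 0.0134]
eef_rot: [-180.0, -0.3, -11.0]
force: [0.2, 0.5, -0.4]
grip_width: 0.0597
grasp_force: 0.0
```

Call:
{"fn": "servo_tool", "kwargs": {"moves": [{"jaw": -0.4, "xyz": [0, 0, -20], "rotation": [0, 0, 0]}, {"jaw": -0.4, "xyz": [0, 0, -40], "rotation": [0, 0, 0]}, {"jaw": -0.4, "xyz": [0, 0, -50], "rotation": [0, 0, 0]}, {"jaw": -0.4, "xyz": [-30, 0, -50], "rotation": [0, 0, 0]}, {"jaw": -0.4, "xyz": [-50, 0, -20], "rotation": [0, 0, 0]}]}}

```text
time_s: 18.75
tcp_pos: [0.4544, 0.2021, 0.196]
eef_rot: [-179.8, -0.5, -11.0]
force: [0.3, 1.0, -0.8]
grip_width: 0.0597
grasp_force: 0.0
```

Call:
{"fn": "servo_tool", "kwargs": {"moves": [{"jaw": -0.4, "xyz": [-50, 0, 0], "rotation": [0, 0, 0]}, {"jaw": -0.4, "xyz": [0, 0, 0], "rotation": [0, 0, 0]}]}}

```text
time_s: 19.0
tcp_pos: [0.402, 0.2112, 0.1937]
eef_rot: [-179.9, -0.3, -10.8]
force: [0.8, -0.3, 0.3]
grip_width: 0.06
grasp_force: 0.0
```

Run:
```python
from lid import *
for o in lidang(): print(*o)
c,im,d=grab('scene');cv2.imwrite('pics/s5.png',im);W=cloud(c,d)
t=(np.linalg.norm((W-[.53,.19,0])[...,:2],axis=2)<.085)&(W[...,2]>.02)&(W[...,2]<.035)
Q=(W-[.531,.189,0])@R.from_euler('z',-10.8,degrees=True).as_matrix()
k=W[(abs(Q[...,1])<.05)&(abs(Q[...,0])<.1)&(W[...,2]>.015)&(W[...,2]<.06)]
print(cv2.minAreaRect((k[:,:2]*1000).astype(np.float32)),np.percentile(k[:,2],[5,50,95]))
f=lambda x0,x1:np.median(k[(k[:,0]>x0)&(k[:,0]<x1)&(k[:,2]>.022)][:,2]) 
print(f(.47,.5),f(.5,.53),f(.56,.6))
print(status.get_state()['tcp_pos'],status.get_state()['force'])
```

```text
scene 2089 -94.3 [ 0.007 -0.137  0.03 ] [0.06  0.135 0.211]
top 2130 77.9 [ 0.001 -0.131  0.03 ] [0.058 0.136 0.211]
((531.63427734375, 185.15960693359375), (27.426116943359375, 140.9595947265625), 79.22179412841797) [0.01983382 0.027573   0.03114939]
0.028947725105283484 0.028479852304601705 0.026652661894817575
[0.40468657 0.21098204 0.19295948] [-0.55898684 -0.13591256 -0.35450094]
```

View pics/s5.png

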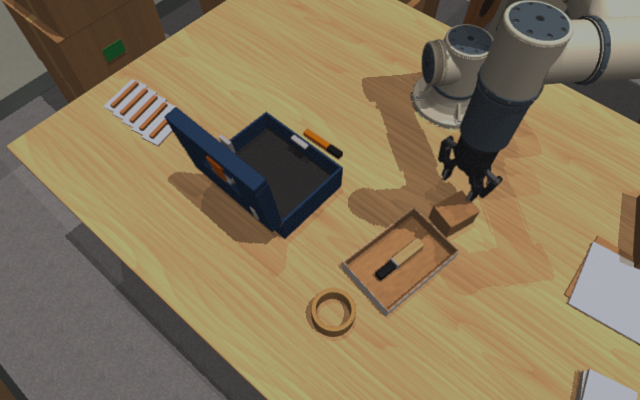

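The knife lies flat in the tray (cap (386,268), handle (408,252)). The lid is at its stop and the marker, tape and carton are where they were. I hand in the job.

```bash
python3 -c "
from bench import robot
print(robot.sign_off())"
```

```text
the job is handed in; nothing more can be done
None
```

Job handed in at about 19 s: the case lid is open at its stop and stayed there, and the knife lies flat on the tray floor. The marker, tape roll and carton look undisturbed in the last picture.

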